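Start the plate reader

ROBOT

A 6-joint arm with a two-finger parallel gripper is mounted at the origin on the work surface. World frame = base frame: x ahead of the robot, y to its left, z up, the work surface at z = 0. Lengths are in m, angles in degrees, forces in N, time in s.
With the tool pointing down it reaches from about 0.25 to 0.725 m from the base axis. Payload 9.7 kg.
Tool frame: the origin (TCP) lies on the centre line of the jaws, within the pads' length; the fingertips stand 14 mm ahead of it and the grasp point (between the pads) lies 5 mm behind it; z points along the fingers, y is the line along which they close (so a half turn about z gives the same grasp; the last joint's range is limited). The gripper opens to 85 mm and grips with 20 to 120 N. Pads are 22 mm wide; open, the fingers measure 114 mm over their backs; the gripper's body (76 mm by 85 mm) begins 54 mm behind the grasp point. The pads swing forward as they close: fully open they stand 13 mm farther back than shut.
Start: joints at [-71.906, 4.979, 10.078, 95.1, 0, 90], TCP at [0.171, -0.523, 0.245] pointing down, gripper open.
Joint ranges: [-179.16, 179.16], [-48.56, 103.87], [-65.8, 70.77], [-126.05, 130.52], [-82.76, 87.17], [-180, 180]. Speed limits (degrees/s): [127.2, 127.2, 147.25, 180, 180, 180].

INTERFACE

Orientations are given as [roll, pitch, yaw] about the fixed x, y, z axes, in that order (R = Rz(yaw) Ry(pitch) Rx(roll)).
In Python, from workcell import bot, camera, get_calibration, ticket gives the robot as it stands. The module is installed in compiled form; this text tells all that it offers.
- The arm moves only by the tool send_rows, never from a script. Its arguments are lists of equal length, an entry for each row: "linear": the shift along the tool's x, y, z in m, a list of three; "twist": the turn, a rotation vector about the tool's x, y, z in units of 10 degrees (1.0 is 10 degrees), a list of three; "gripper": the opening in per cent of the stroke, from 0 (shut) to 100 (fully open). In form: {"linear": [[x, y, z], ...], "twist": [[wx, wy, wz], ...], "gripper": [gripper, ...]}. A call has 1 to 8 rows; each row shifts and turns the commanded pose from where the row before left it, along the tool's axes as they then stand; what a row does not reach is not made up. A row lasts 1/8 s, in which the tool goes at most 62.5 mm and 10.7 degrees, less where a joint would pass 70% of its speed; a pose out of reach is approached as far as the arm can. A call with a gripper value outside its range is refused whole. The fingers move at their own pace and stop on an object; "grip_force" is the grip in N (left out, the last holds). Time passes only in rows, so rows that do not move let the fingers close. It gives the time, the measured TCP pose, the force, the opening and the grip force at its end, in the units of the state.
- bot.get_obs(): the state, without advancing time (a new reading comes with each control period).
- camera(name): name is "side" or "top"; returns the picture (420x560x3 uint8, red, green, blue); there is no depth.
- get_calibration(name): a dict with "fx", "fy", "cx", "cy" (pixels), "k1" (the pictures are not rectified: a ray, as slopes to the right and down, at radius r is drawn at 1 + k1 r^2 times it, then the intrinsics apply), "origin" and "orientation" of the camera in the world. Camera axes: x right, y down, z forward; pixel columns grow to the right and rows downward; lengths in m; the calibration is good to about 2 mm. A picture is of the moment at which its call begins. get_calibration takes no time and is no camera call.
- ticket.job_done(): hands the job in; it is judged then, once.
The state is a dict: "time": time; "q": joint angles; "qd": joint speeds; "joint_efforts": joint torques, N m; "ee_pos": TCP position; "tcp_rot": TCP orientation; "wrist_force": force on the tool from outside, world axes, zero at the start; "torque": the same for the moment, N m; "opening": finger opening in m; "grasp_force": force on a finger pad.
Only numpy, scipy, OpenCV 4.12 (cv2) and the standard library are available. Lean on these libraries where they do the work, as an engineer would, in place of code of your own. Each camera call takes 0.05 s, during which the arm holds its last target. There are 200 camera calls.

TASK

Start a run on the plate reader: first push the loaded plate drawer all the way in until it is fully home, then press down the raised end of the black rocker (the end with the white bar) so that it tips over to on, then press the green start key fully down and let it come up again. Do not press the red or the yellow key, and leave the bottle, the tip box and the beaker standing where they are: nothing is to be picked up.

Things in the scene. Friction and masses are not known exactly. Their poses are not given: they have to be found in the camera images.
- reader: White plate reader fixed on the bench, case 260 (x) x 320 (y) x 100 mm high. Origin on the bench under the case's centre; x points from the drawer side to the rear, z up. The flat deck, 100 mm up, carries the rocker (left, +y) and three keys (right) near the drawer side; at its rear a blue screen block 90 x 220 x 24 mm high, centred 65 mm behind the case's centre.
- drawer_front (a point): Centre of the outer face of the drawer's white fascia, 170 mm wide, 20 mm thick, from 20 to 84 mm above the bench (this point 52 mm up; 152 mm before the reader's origin when home, the fascia then standing about 20 mm proud of the case). Axes as the reader's: push along +x to close. Behind it a tray with a fixed 96-well plate, top 52 mm up.
- drawer (a joint): How far the plate drawer stands out, m: 0 fully home at its end stop, 0.10 fully out. It starts 0.05 to 0.09 out, slides with about 3 N of friction and stays where it is left.
- rocker_base: Grey round housing of the rocker on the reader's left front deck, 84 mm across, 5 mm high, fixed; origin at the centre of its underside, on the deck. The rocker's length lies along this x axis; its ON end lies towards -x.
- rocker_on (a point): The spot to press, on top of the rocker's ON end (raised while off, white bar 14 x 20 mm), 23.5 mm from the pivot axis. The black rocker is a flat paddle 64 x 30 x 10 mm, pivot 17 mm above the deck. Once on, this spot has gone down about 9 mm. Axes as rocker_base while off.
- rocker (a joint): Rocker angle, rad: 0 off (ON end up), 0.4 fully on (ON end down, at its stop). It starts at 0, needs about 2 to 4 N on the end and stays where it is left.
- start_top (a point): Centre of the top of the green start key, a round spring key 30 mm across in a grey round housing (46 mm across, 12 mm high) on the deck; top 18 mm above the deck when up. Keys stand 52 mm apart in one row on the right front deck, in any order.
- start (a joint): Green key travel, m: 0 up, 0.006 fully down. Presses straight down, 1.5 N at first, 5 N fully down, springs back.
- stop_top (a point): Centre of the top of the red key, same size and row; not to be pressed.
- stop (a joint): Red key travel, m: 0 up, 0.006 fully down.
- eject_top (a point): Centre of the top of the yellow key, same size and row; not to be pressed.
- eject (a joint): Yellow key travel, m: 0 up, 0.006 fully down.
- bottle: Bystander: amber bottle with blue cap, 44 mm across, 90 mm high, loose on the bench, front left of the reader. Origin at the centre of its underside.
- tipbox: Bystander: blue pipette-tip box with clear lid, 80 x 120 x 65 mm, loose on the bench, front right of the reader. Origin at the centre of its underside.
- beaker: Bystander: glass beaker, 60 mm across, 80 mm high, loose on the bench, left of the reader. Origin at the centre of its underside.

How it is judged:
By the outcome, as a careful person would: the job done as asked, in the order asked, and still so for the second after the job is handed in, with the robot touching nothing.
It also fails if it takes over 51 s, if anything falls off the work surface, if the arm or the gripper's body presses on something with over 40 N, if the wrist force passes 120 N, or if a joint passes its speed limit or range.

## Working session

There is one attempt and no reset: what is moved stays moved. The work goes in short steps, Python scripts to look and compute and a tool call to move; the robot and the scene stay as the last step left them, time stands still between calls to the robot, and variables do not carry over. Pictures are saved under pics/ and viewed, at most 10 in all, crops included, and the job is handed in when it is done.

Besides the shell and the picture viewer there is one more tool, called after "Request:" as name(argument=value, ...) on one line, values as JSON. send_rows: Moves the arm, as the interface text tells. Its arguments: {"type":"object","properties":{"linear":{"type":"array"},"twist":{"type":"array"},"gripper":{"type":"array"},"grip_force":{"type":"number"}},"required":["linear","twist","gripper"]}

```bash
mkdir -p pics
python3 - <<'E'
from workcell import bot,camera,get_calibration
import cv2
for n in("side","top"):
    cv2.imwrite(f"pics/{n}0.png",camera(n)[:,:,::-1]); print(get_calibration(n))
o=bot.get_obs();print(o)
E
```

```text
{'fx': 526.8788165250479, 'fy': 526.8788165250479, 'cx': 268.84513936605674, 'cy': 206.26849816698305, 'k1': -0.15529952512774242, 'origin': array([0.32911334, 0.86586444, 0.86471415]), 'orientation': array([-130.46914123,    0.21100533, -163.53260333])}
{'fx': 462.67804523712556, 'fy': 462.67804523712556, 'cx': 269.65400098961175, 'cy': 210.43119851073104, 'k1': -0.13506259471311127, 'origin': array([0.40096499, 0.01313566, 0.95453042]), 'orientation': array([-169.41648934,    1.93879888,  -90.07526498])}
{'time': 0.1, 'q': array([-7.19043810e+01,  5.00852581e+00,  1.00387600e+01,  9.51010353e+01,
        4.69991938e-05,  8.99982365e+01]), 'qd': array([-0.04049438, -0.10926398,  0.16247775,  0.03658971,  0.04620815,
        0.01315377]), 'joint_efforts': array([ 2.46163945e-04, -5.21562552e+01,  4.65654731e+01,  1.60918728e-02,
        2.81438463e-05,  1.33388767e-05]), 'ee_pos': array([ 0.17077009, -0.52260634,  0.24464633]), 'tcp_rot': array([-1.79929199e+02, -4.91783954e-05,  1.80973825e+01]), 'wrist_force': array([-0.22093311,  0.17184321, -0.8406263 ]), 'torque': array([0.01882969, 0.02212257, 0.00139024]), 'grasp_force': 0.0, 'opening': 0.08537285500294448}
```

View pics/top0.png

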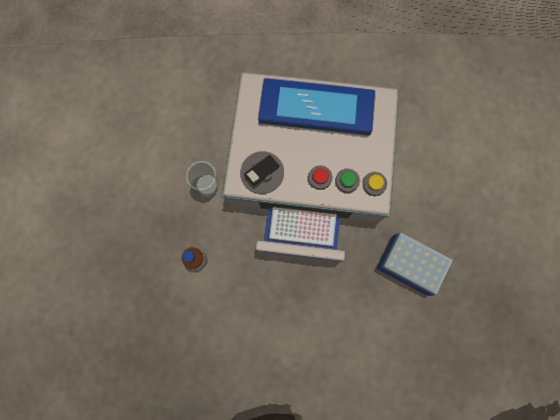

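View pics/side0.png

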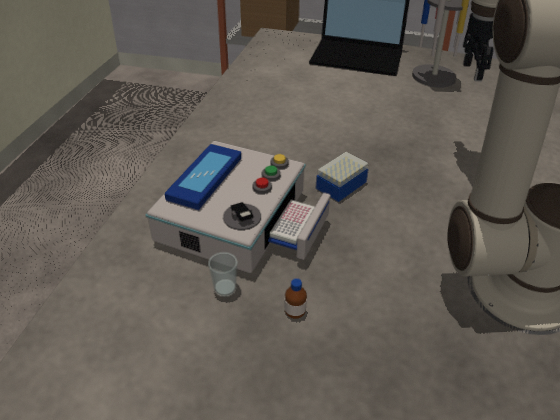

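The top view shows the reader with deck corners at about (241,74), (397,90), (389,213) and (226,197). The rocker is at (262,172) with its white bar at (254,176). The keys are red (320,177), green (348,180) and yellow (376,183), and the drawer fascia runs from (257,246) to (344,255). I'll zoom in for better pixel positions.

```bash
cat > h.py <<'E'
import numpy as np,cv2
from scipy.spatial.transform import Rotation as R
from workcell import get_calibration
def cal(n):
    c=get_calibration(n);K=np.array([[c['fx'],0,c['cx']],[0,c['fy'],c['cy']],[0,0,1.]])
    return c,K,np.array([c['k1'],0,0,0,0.]),R.from_euler('xyz',c['orientation'],degrees=True).as_matrix()
def px2w(n,uv,z):
    c,K,d,M=cal(n);s=cv2.undistortPoints(np.array([[uv]],float),K,d)[0,0]
    r=M@[s[0],s[1],1];return c['origin']+r*(z-c['origin'][2])/r[2]
def w2px(n,P):
    c,K,d,M=cal(n);Rw=M.T;return cv2.projectPoints(np.array(P,float).reshape(-1,1,3),cv2.Rodrigues(Rw)[0],-Rw@c['origin'],K,d)[0][:,0]
E
python3 - <<'E'
import cv2
from h import *
i=cv2.imread('pics/top0.png')
cv2.imwrite('pics/c1.png',cv2.resize(i[140:270,220:400],None,fx=4.4,fy=4.4,interpolation=cv2.INTER_CUBIC))
s=cv2.imread('pics/side0.png')
cv2.imwrite('pics/c2.png',cv2.resize(s[140:260,200:340],None,fx=5,fy=5,interpolation=cv2.INTER_CUBIC))
for n,uv in dict(a=(241,74),b=(397,90),c=(389,213),d=(226,197)).items(): print(n,px2w('top',uv,.1))
for n,lo,hi in(('red',(0,0,110),(60,60,255)),('green',(0,70,0),(80,255,70)),('yellow',(0,120,140),(80,255,255))):
  for nm,im in(('top',i),('side',s)):
    m=cv2.inRange(im,lo,hi)
    m[:150 if nm=='top' else 145]=0;m[200:]=0;m[:,:230]=0
    if nm=='top':m[:,:300]=0;m[:,395:]=0
    else:m[:,300:]=0
    k,l,st,ct=cv2.connectedComponentsWithStats(m);j=1+st[1:,4].argmax()
    print(n,nm,st[j],ct[j],px2w(nm,ct[j],.118))
E
```

```text
a [0.84170777 0.09942783 0.1       ]
b [ 0.80367168 -0.21312198  0.1       ]
c [ 0.55413901 -0.18246206  0.1       ]
d [0.58734045 0.12476163 0.1       ]
red top [313 168  16  15 180] [320.26666667 175.27222222] [ 0.62335511 -0.05324998  0.118     ]
red side [256 178  12   7  70] [261.62857143 181.05714286] [ 0.6213808 -0.0542557  0.118    ]
green top [340 171  16  16 186] [347.87096774 178.7688172 ] [ 0.61625051 -0.10453489  0.118     ]
green side [265 165  13   8  79] [271.17721519 168.94936709] [ 0.61336633 -0.10567276  0.118     ]
yellow top [369 175  15  14 174] [376.  181.5] [ 0.61068054 -0.15693823  0.118     ]
yellow side [274 154  11   7  61] [279. 157.] [ 0.60875835 -0.1584607   0.118     ]
```

View pics/c1.png

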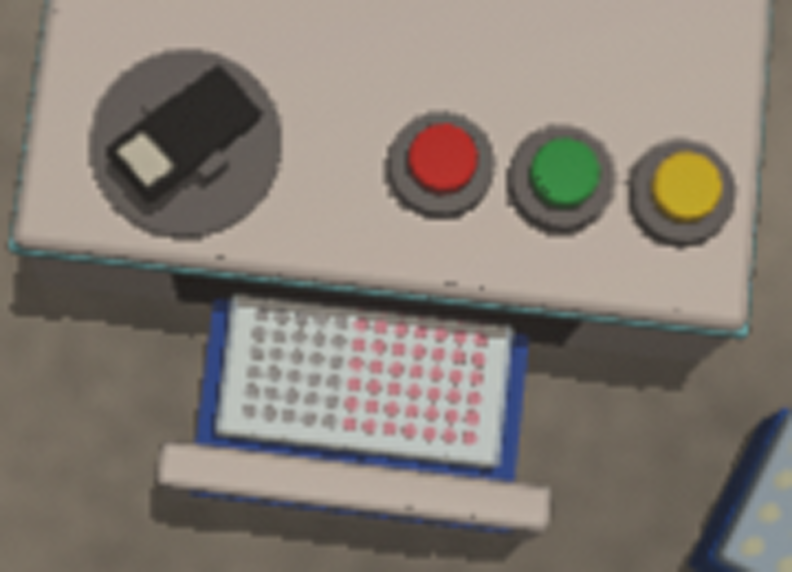

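View pics/c2.png

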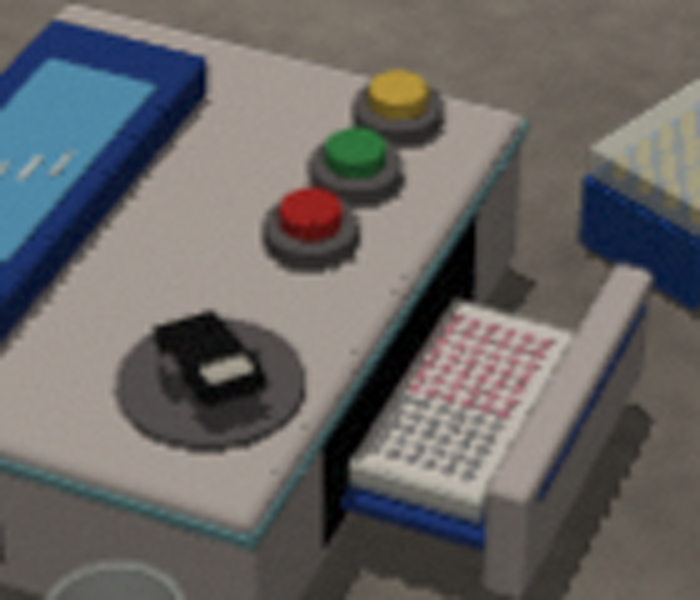

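Run:
```python
from h import *
p={}
for n,cam,uv,z in(('fasL','top',(255.9,250.2),.084),('fasR','top',(344.5,260),.084),('barT','top',(253,176.4),.1265),('barS','side',(245.4,214.2),.1265),
 ('hubT','top',(220+186/4.4,140+145/4.4),.1045),('hubS','side',(242,140+383/5),.1045),('padTL','top',(220+218/4.4,140+67/4.4),.1175),('padTR','top',(220+262/4.4,140+115/4.4),.1175)):
    p[n]=px2w(cam,uv,z);print(n,p[n].round(4))
f=(p['fasL']+p['fasR'])/2;d=p['fasL']-p['fasR'];print('fascia',f,np.linalg.norm(d[:2]),np.degrees(np.arctan2(-d[0],d[1])))
for a,b in(('barT','hubT'),('barS','hubS')):
    d=p[b]-p[a];print('rocker',np.linalg.norm(d[:2]),np.degrees(np.arctan2(d[1],d[0])))
o=np.array([.6967,-.0428]);t=np.radians(-6.7);x=np.array([np.cos(t),np.sin(t)])
print('out',-(f[:2]-o)@x-.152,'lat',(f[:2]-o)@[-x[1],x[0]],'home',o-.152*x)
```

```text
fasL [0.4875 0.0685 0.084 ]
fasR [ 0.468 -0.098  0.084]
barT [0.6201 0.0717 0.1265]
barS [0.6174 0.0756 0.1265]
hubT [0.6325 0.0557 0.1045]
hubS [0.6306 0.0616 0.1045]
padTL [0.6635 0.0413 0.1175]
padTR [0.6419 0.0226 0.1175]
fascia [ 0.47778655 -0.01477435  0.084     ] 0.16765591433127486 -6.676739151578851
rocker 0.02030087856637188 -52.34591120972828
rocker 0.01922522093739983 -46.63157551765384
out 0.06868818478029659 lat 0.002293459720270256 home [ 0.54573806 -0.02506605]
```

Request:
send_rows(linear=[[0,0,0],[0,0,0],[0,0,0],[0.014,-0.0385,0],[0.014,-0.0385,0],[0.014,-0.0385,0],[0.014,-0.0385,0],[0.014,-0.0385,0]], twist=[[0,0,0.83],[0,0,0.83],[0,0,0.82],[0,0,0],[0,0,0],[0,0,0],[0,0,0],[0,0,0]], gripper=[0,0,0,0,0,0,0,0], grip_force=20)

```text
time: 1.1
ee_pos: [0.2631, -0.3385, 0.245]
tcp_rot: [-180.0, 0.0, -6.7]
wrist_force: [0.8, -0.4, 0.2]
opening: -0.0002
grasp_force: 0.0
```

Request:
send_rows(linear=[[0.014,-0.0385,0],[0.014,-0.0385,0],[0.014,-0.0385,0],[0.014,-0.0385,0],[0.014,-0.0385,0],[0.014,-0.0385,0],[0.014,-0.0385,0],[0.014,-0.0385,0]], twist=[[0,0,0],[0,0,0],[0,0,0],[0,0,0],[0,0,0],[0,0,0],[0,0,0],[0,0,0]], gripper=[0,0,0,0,0,0,0,0])

```text
time: 2.1
ee_pos: [0.4102, -0.0466, 0.2451]
tcp_rot: [-180.0, 0.0, -6.5]
wrist_force: [0.5, -0.1, 0.7]
opening: 0.0
grasp_force: 0.0
```

Request:
send_rows(linear=[[0.008,-0.018,0],[0.005,-0.016,0.03],[0,0,0.04],[0,0,0.04],[0,0,0.04],[0,0,0.026],[0,0,0],[0,0,0]], twist=[[0,0,0],[0,0,0],[0,0,0],[0,0,0],[0,0,0],[0,0,0],[0,0,0],[0,0,0]], gripper=[0,0,0,0,0,0,0,0])

```text
time: 3.1
ee_pos: [0.4251, -0.0348, 0.0706]
tcp_rot: [-179.0, -0.1, -5.2]
wrist_force: [-0.6, 0.7, 0.1]
opening: 0.0
grasp_force: 0.0
```

Run:
```python
from workcell import bot,camera
import cv2
cv2.imwrite("pics/s1.png",camera("side")[:,:,::-1])
o=bot.get_obs();print(o)
```

```text
{'time': 3.15, 'q': array([ -5.28077646, -11.95709743, -25.32798842,  76.5308176 ,
         0.95663174, 179.95205278]), 'qd': array([ 0.20465738, -0.1465136 ,  0.0425277 , -0.30638389,  0.05576571,
       -0.09573625]), 'joint_efforts': array([-7.50374165e-02, -3.26504087e+01,  4.55931187e+01,  2.58900644e-02,
        5.17969695e-02,  4.01597455e-03]), 'ee_pos': array([ 0.42536689, -0.03477236,  0.07087054]), 'tcp_rot': array([-1.79043451e+02, -9.90918851e-02, -5.23283585e+00]), 'wrist_force': array([-0.43648508, -0.31414993,  0.7950394 ]), 'torque': array([ 0.01513779, -0.04463222, -0.02033951]), 'grasp_force': 0.0, 'opening': 6.555658867158039e-05}
```

View pics/s1.png

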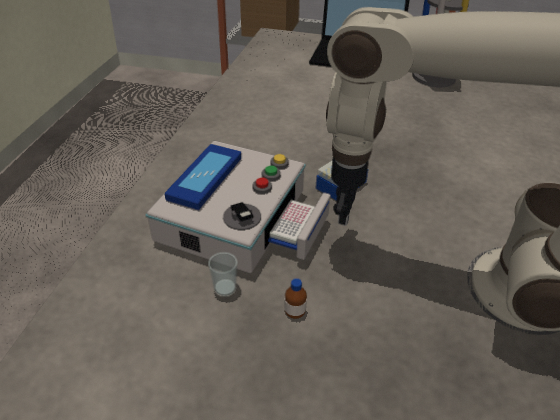

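The picture shows the closed fingers at about (345,215), in front of the fascia and to its right. Joint 6 has hit its 180° limit, so I'm turning back by half a turn.

Request:
send_rows(linear=[[0,0,0],[0,0,0],[0,0,0],[0,0,0],[0,0,0],[0,0,0],[0,0,0],[0,0,0]], twist=[[0,0,-1],[0,0,-1],[0,0,-1],[0,0,-1],[0,0,-1],[0,0,-1],[0,0,-1],[0,0,-1]], gripper=[0,0,0,0,0,0,0,0])

```text
time: 4.15
ee_pos: [0.4255, -0.0346, 0.0709]
tcp_rot: [-180.0, -1.0, 75.1]
wrist_force: [-0.5, -0.1, -0.3]
opening: 0.0
grasp_force: 0.0
```

Request:
send_rows(linear=[[0,0,0],[0,0,0],[0,0,0],[0,0,0],[0,0,0],[0,0,0],[0,0,0],[0,0,0]], twist=[[0,0,-1],[0,0,-1],[0,0,-1],[0,0,-1],[0,0,-1],[0,0,-1],[0,0,-1],[0,0,-1]], gripper=[0,0,0,0,0,0,0,0])

```text
time: 5.15
ee_pos: [0.4255, -0.0346, 0.0709]
tcp_rot: [179.1, -0.2, 155.1]
wrist_force: [-0.2, -0.4, 0.3]
opening: -0.0002
grasp_force: 0.0
```

Request:
send_rows(linear=[[0,0,0],[0,0,0],[0,0,0]], twist=[[0,0,-1],[0,0,-0.85],[0,0,0]], gripper=[0,0,0])

```text
time: 5.52
ee_pos: [0.4253, -0.0346, 0.0706]
tcp_rot: [179.0, 0.1, 173.2]
wrist_force: [0.1, -0.1, 0.7]
opening: -0.0001
grasp_force: 0.0
```

Request:
send_rows(linear=[[0,0.013,0],[0,0.013,0],[-0.012,0,0],[-0.014,0,0],[-0.014,0,0],[-0.014,0,0],[-0.014,0,0],[-0.014,0,0]], twist=[[0.1,0,0],[0,0,0],[0,0,0],[0,0,0],[0,0,0],[0,0,0],[0,0,0],[0,0,0]], gripper=[0,0,0,0,0,0,0,0])

```text
time: 6.52
ee_pos: [0.5098, -0.0186, 0.0694]
tcp_rot: [-179.9, -0.1, 173.3]
wrist_force: [-3.6, -2.3, 1.0]
opening: -0.0001
grasp_force: 2.0
```

Request:
send_rows(linear=[[-0.01,0,0],[-0.004,0,0],[0,0,0]], twist=[[0,0,0],[0,0,0],[0,0,0]], gripper=[0,0,0])

```text
time: 6.9
ee_pos: [0.5236, -0.0196, 0.0696]
tcp_rot: [-180.0, 0.0, 173.3]
wrist_force: [0.1, 0.4, 0.4]
opening: 0.0004
grasp_force: 0.0
```

Request:
send_rows(linear=[[-0.004,0,0],[-0.003,0,0],[-0.002,0,0],[-0.002,0,0],[0,0,0]], twist=[[0,0,0],[0,0,0],[0,0,0],[0,0,0],[0,0,0]], gripper=[0,0,0,0,0])

```text
time: 7.52
ee_pos: [0.5343, -0.021, 0.0697]
tcp_rot: [-180.0, 0.0, 173.3]
wrist_force: [-0.6, 0.9, -0.7]
opening: 0.0001
grasp_force: 0.5
```

Request:
send_rows(linear=[[-0.002,0,0],[-0.002,0,0]], twist=[[0,0,0],[0,0,0]], gripper=[0,0])

```text
time: 7.78
ee_pos: [0.538, -0.0215, 0.0697]
tcp_rot: [-180.0, -0.0, 173.3]
wrist_force: [-4.1, 1.4, 0.8]
opening: 0.0002
grasp_force: 1.6
```

Request:
send_rows(linear=[[-0.002,0,0]], twist=[[0,0,0]], gripper=[0])

```text
time: 7.9
ee_pos: [0.5389, -0.0217, 0.0696]
tcp_rot: [-180.0, -0.2, 173.3]
wrist_force: [-15.5, 2.6, 10.0]
opening: 0.0006
grasp_force: 8.2
```

Request:
send_rows(linear=[[-0.0005,0,0],[0,0,0]], twist=[[0,0,0],[0,0,0]], gripper=[0,0])

```text
time: 8.15
ee_pos: [0.5389, -0.0216, 0.0696]
tcp_rot: [-180.0, -0.2, 173.3]
wrist_force: [-12.2, 2.1, 7.9]
opening: -0.0002
grasp_force: 6.5
```

Request:
send_rows(linear=[[0.015,0,0],[0.016,0,0],[0,0,-0.03],[0,0,-0.04],[0,0,-0.03],[-0.03,0.035,0],[-0.033,0.036,0],[-0.033,0.036,0]], twist=[[0,0,0],[0,0,0],[0,0,0],[0,0,0],[0,0,0],[0,0,0],[0,0,0],[0,0,0]], gripper=[0,0,0,0,0,0,0,0])

```text
time: 9.15
ee_pos: [0.6187, 0.0778, 0.1699]
tcp_rot: [-180.0, 0.1, 173.3]
wrist_force: [0.8, 0.1, 0.4]
opening: -0.0005
grasp_force: 0.0
```

Request:
send_rows(linear=[[0,0,0],[0,0,0],[0,0,0],[0,0,0],[0,0,0],[0,0,0]], twist=[[0,0,0.9],[0,0,0.9],[0,0,0.9],[0,0,0.9],[0,0,0.73],[0,0,0]], gripper=[0,0,0,0,0,0])

```text
time: 9.9
ee_pos: [0.6175, 0.0769, 0.1696]
tcp_rot: [-180.0, 0.0, 130.1]
wrist_force: [0.4, -0.0, 0.7]
opening: -0.0001
grasp_force: 0.0
```

Run:
```python
from h import *
from workcell import bot,camera
t=camera("top")[:,:,::-1];s=camera("side")[:,:,::-1]
a=cv2.resize(t[140:270,220:360],(560,520),interpolation=cv2.INTER_CUBIC)[:,:390]
b=cv2.resize(s[150:270,230:330],(400,480),interpolation=cv2.INTER_CUBIC)
im=np.zeros((520,790,3),np.uint8);im[:,:390]=a;im[:480,390:]=b;cv2.imwrite("pics/m2.png",im)
```

```text
(no output)
```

View pics/m2.png

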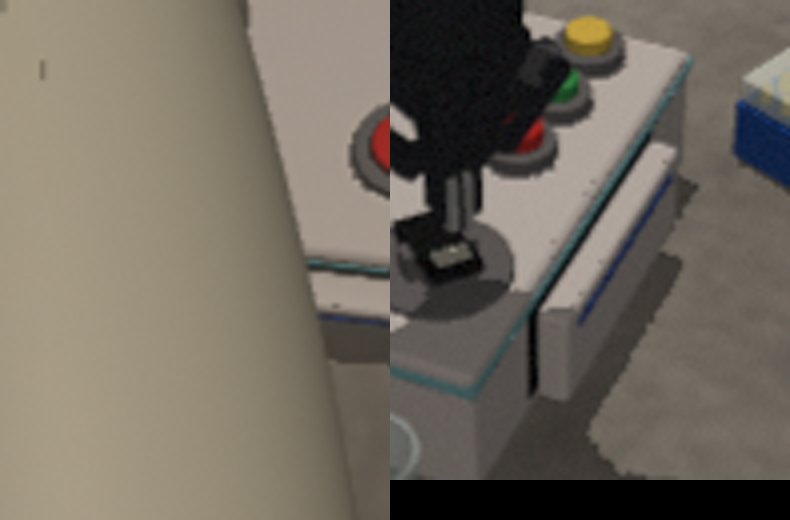

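The drawer is home, with its fascia flush along the case. The closed fingertips at about (455,215) in the picture are just above the white bar at (455,255), so I'm pressing down.

Request:
send_rows(linear=[[0.003,0,0.012],[0,0,0.012],[0,0,0.004],[0,0,0.003],[0,0,0.002]], twist=[[0,0,0],[0,0,0],[0,0,0],[0,0,0],[0,0,0]], gripper=[0,0,0,0,0])

```text
time: 10.62
ee_pos: [0.6156, 0.0793, 0.1366]
tcp_rot: [-180.0, 0.0, 130.0]
wrist_force: [-0.9, 1.1, 2.8]
opening: -0.0002
grasp_force: 1.1
```

Request:
send_rows(linear=[[0,0,0.002],[0,0,0.002]], twist=[[0,0,0],[0,0,0]], gripper=[0,0])

```text
time: 10.88
ee_pos: [0.6156, 0.0794, 0.1327]
tcp_rot: [-180.0, -0.0, 130.0]
wrist_force: [-1.6, 2.0, 2.6]
opening: 0.0003
grasp_force: 1.7
```

Request:
send_rows(linear=[[0,0,0.0015],[0,0,0.0015]], twist=[[0,0,0],[0,0,0]], gripper=[0,0])

```text
time: 11.12
ee_pos: [0.6157, 0.0795, 0.1309]
tcp_rot: [180.0, 0.0, 130.0]
wrist_force: [-6.9, 2.4, 17.6]
opening: -0.0002
grasp_force: 9.3
```

Request:
send_rows(linear=[[0,0,0.001]], twist=[[0,0,0]], gripper=[0])

```text
time: 11.25
ee_pos: [0.6157, 0.0795, 0.1309]
tcp_rot: [179.9, 0.1, 130.0]
wrist_force: [-8.3, 1.6, 20.2]
opening: 0.0003
grasp_force: 11.0
```

Stopped at the height I expected, with 20 N on the tool. Lifting off and going to the green key.

Request:
send_rows(linear=[[0,0,-0.02],[0,0,-0.03],[0,0,0],[0,0,0],[0,0,0],[0,0,0],[0,0,0]], twist=[[0,0,0],[0,0,0],[0,0,-0.9],[0,0,-0.9],[0,0,-0.9],[0,0,-0.9],[0,0,-0.73]], gripper=[0,0,0,0,0,0,0])

```text
time: 12.12
ee_pos: [0.6158, 0.0789, 0.178]
tcp_rot: [-179.9, -0.0, 173.6]
wrist_force: [0.2, -1.0, 0.5]
opening: 0.0004
grasp_force: 0.0
```

Request:
send_rows(linear=[[-0.004,-0.036,0],[-0.004,-0.037,0],[-0.004,-0.037,0],[-0.004,-0.037,0],[-0.0045,-0.036,0],[0,0,0]], twist=[[0,0,0],[0,0,0],[0,0,0],[0,0,0],[0,0,0],[0,0,0]], gripper=[0,0,0,0,0,0])

```text
time: 12.88
ee_pos: [0.6145, -0.1075, 0.178]
tcp_rot: [-179.9, -0.0, 173.1]
wrist_force: [0.4, 0.3, 0.1]
opening: -0.0002
grasp_force: 0.0
```

Run:
```python
from h import *
from workcell import bot,camera
t=camera("top")[:,:,::-1];s=camera("side")[:,:,::-1]
a=cv2.resize(t[140:270,220:360],(560,520),interpolation=cv2.INTER_CUBIC)[:,:390]
b=cv2.resize(s[140:260,220:320],(400,480),interpolation=cv2.INTER_CUBIC)
im=np.zeros((520,790,3),np.uint8);im[:,:390]=a;im[:480,390:]=b;cv2.imwrite("pics/m3.png",im)
```

```text
(no output)
```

View pics/m3.png

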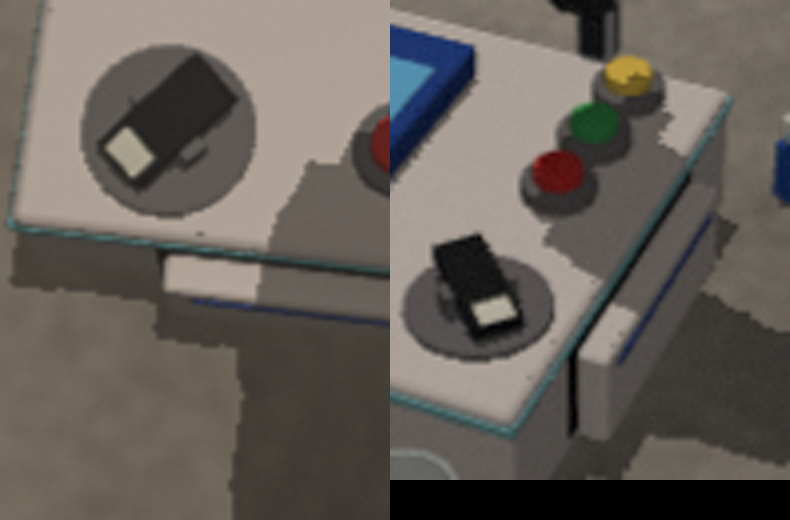

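The rocker's ON end is now down, and the fingertips at about (600,50) are above the green key at (595,122) in the right-hand panel. Pressing green.

Request:
send_rows(linear=[[0,0.0025,0.012],[0,0,0.015],[0,0,0.013],[0,0,0.006],[0,0,0.003]], twist=[[0,0,0],[0,0,0],[0,0,0],[0,0,0],[0,0,0]], gripper=[0,0,0,0,0])

```text
time: 13.6
ee_pos: [0.6146, -0.102, 0.1299]
tcp_rot: [-180.0, -0.0, 173.3]
wrist_force: [-7.0, 4.3, 17.9]
opening: -0.0005
grasp_force: 8.7
```

Request:
send_rows(linear=[[0,0,0.002],[0,0,0.001]], twist=[[0,0,0],[0,0,0]], gripper=[0,0])

```text
time: 13.85
ee_pos: [0.6147, -0.102, 0.1297]
tcp_rot: [-180.0, 0.1, 173.3]
wrist_force: [-11.2, 5.8, 23.8]
opening: -0.0002
grasp_force: 11.9
```

Run:
```python
from h import *
from workcell import bot,camera
s=camera("side")[:,:,::-1]
cv2.imwrite("pics/m4.png",cv2.resize(s[130:210,230:320],None,fx=7,fy=7,interpolation=cv2.INTER_CUBIC))
```

```text
(no output)
```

View pics/m4.png

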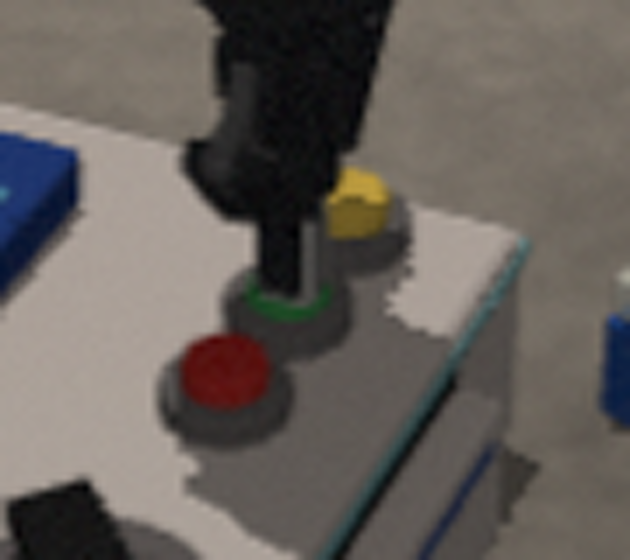

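Request:
send_rows(linear=[[0,0,-0.004],[0,0,-0.001],[0,0,0]], twist=[[0,0,0],[0,0,0],[0,0,0]], gripper=[0,0,0])

```text
time: 14.28
ee_pos: [0.6152, -0.1024, 0.1319]
tcp_rot: [-180.0, 0.0, 173.3]
wrist_force: [0.2, 2.2, 3.7]
opening: -0.0001
grasp_force: 1.9
```

Request:
send_rows(linear=[[0,0,-0.002],[0,0,0]], twist=[[0,0,0],[0,0,0]], gripper=[0,0])

```text
time: 14.52
ee_pos: [0.6151, -0.1024, 0.1337]
tcp_rot: [-180.0, -0.0, 173.3]
wrist_force: [1.1, 1.5, 2.5]
opening: -0.0
grasp_force: 1.4
```

Request:
send_rows(linear=[[0,0,-0.002],[0,0,0]], twist=[[0,0,0],[0,0,0]], gripper=[0,0])

```text
time: 14.78
ee_pos: [0.6149, -0.1025, 0.1356]
tcp_rot: [-179.9, -0.0, 173.3]
wrist_force: [0.8, 0.8, 1.8]
opening: -0.0
grasp_force: 0.8
```

The green key sat flush in its housing under the fingers, around (290,300). The spring forces on release show the full 6 mm of travel. Rising clear.

Request:
send_rows(linear=[[0,0,-0.015],[0,0,-0.03],[0,0,-0.03],[0,0,-0.03],[0,0,0],[0,0,0]], twist=[[0,0,0],[0,0,0],[0,0,0],[0,0,0],[0,0,0],[0,0,0]], gripper=[0,0,0,0,0,0])

```text
time: 15.52
ee_pos: [0.6148, -0.1025, 0.2402]
tcp_rot: [-179.9, -0.1, 173.3]
wrist_force: [-0.5, -0.0, -0.3]
opening: -0.0004
grasp_force: 0.0
```

Run:
```python
from workcell import camera
import cv2
cv2.imwrite("pics/s5.png",cv2.resize(camera("side")[130:330,140:400,::-1],None,fx=3,fy=3,interpolation=cv2.INTER_CUBIC))
```

```text
(no output)
```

View pics/s5.png

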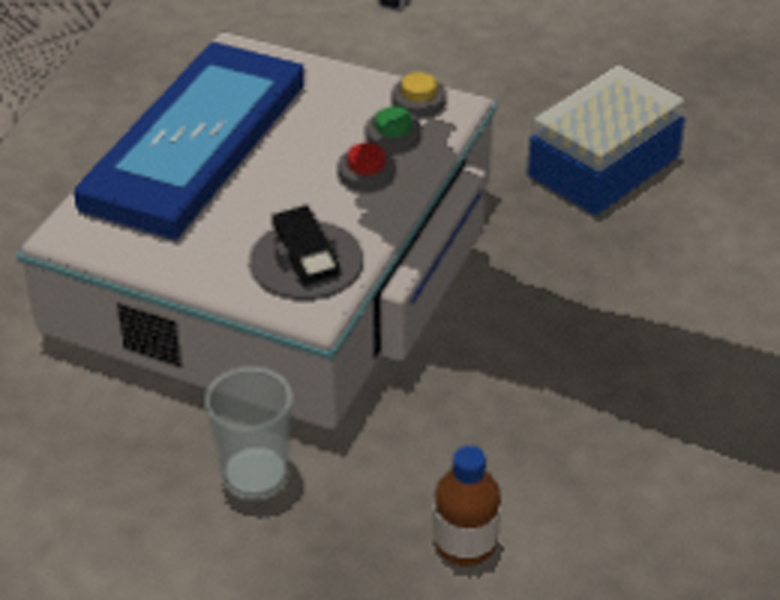

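The drawer is home at (440,270), the rocker is on with its bar down at (320,262), and all three keys are up. The bottle, tip box and beaker haven't moved.

```bash
python3 -c "
from workcell import ticket
print(ticket.job_done())"
```

```text
the job is handed in; nothing more can be done
None
```

The run was started as asked and the job is handed in: drawer pushed home, rocker tipped on, and green key pressed fully down and released, with the red and yellow keys and the bystanders untouched, in about 16 s.

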